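# Clear the wash basket off the control unit and pull its filter cassette

### The job

The control unit's filter is due for a check, but someone left the wire wash basket standing on it, hard by the cassette: first hang the basket by its handle on the double hook of the drip stand, lowering it gently rather than dropping it, and let go. Then pinch the two side catches of the filter cassette together, draw the cassette up out of its slot and finish holding it upright in the gripper, catches still pinched, with its lower end at least 2 cm above the top of the unit. Do not move the ring gauge, the V-block or the plug gauge.

Things in the scene. Friction and masses are not known exactly. Their poses are not given: they have to be found in the camera images.
- unit: control unit of the measuring machine: fixed light-grey metal box 260 (x) by 340 (y) by 100 mm high on the bench, dark front panel facing its -x. Origin: centre of its underside. Its flat top is at z = 100 mm. The filter slot is in the top at x 0, y -100 mm; the basket stands on the top beside it, towards +y.
- slot (a point): centre of the filter slot at the level of the unit's top; axes as the unit's. The cassette's part inside has 1.5 mm play all round.
- cassette: filter cassette, black plastic, 100 g, standing in the slot. Origin: centre of the underside of its collar (30 (x) by 60 (y) by 4 mm), which rests on the unit's top; z up. Above it the grip head, up to z = 46 mm: a core 22 (x) by 31 (y) mm with a side catch on its +y and its -y side. Below it, inside the unit, a filter frame 18 (x) by 48 (y) mm. It draws straight up.
- pinch (a point): point of the cassette midway between the two catches, 30 mm above the unit's top; axes as the cassette's, y from catch to catch. Each catch is an upright ribbed thumb plate 20 mm wide (x), from 20 mm below to 16 mm above this point, outer face 28 mm away in y at rest: 56 mm over both, 44 mm with both fully in.
- foot (a point): middle of the cassette's lower end, 52 mm below its origin, hidden in the unit at first
- catch_left (a joint): catch on the cassette's +y side, how far it is pushed in: 0 at rest, 0.006 m fully in. Spring: 3.5 N to start, 7.7 N fully in; springs back when let go. At rest its toe hooks under the unit's top, so that the cassette cannot be lifted; both catches must be in by more than 4.5 mm to free it.
- catch_right (a joint): catch on the cassette's -y side, likewise
- basket: wash basket of bright steel wire, empty, 0.2 to 0.35 kg, 90 (x) by 132 (y) by 48 mm high, standing on the unit close beside the cassette's head, with a rigid upright bail handle: two 6 mm rods at y = +-66 mm rise from the end walls to a straight flat-sided grip bar along y, 10 (x) by 14 (z) mm, 126 mm clear between the rods. Origin: middle of the grip bar, 130 mm above the underside.
- stand: drip stand, fixed: steel base plate 10 mm thick (x -63 to +87 mm, 130 mm wide), post 20 by 30 mm, 230 mm high, at x = +75 mm, and a double hook: two 8 mm round prongs at y = +-32 mm (56 mm clear between), running from the post towards -x and turning up at their ends (x = -45 mm, 218 mm above the bench). Origin: on the bench under the hook's seat; z up.
- hook (a point): middle of the hook's seat, midway between the prongs, level with their upper side, 194 mm above the bench, 75 mm from the post's axis; level for 13 mm either way (x). The free ends point to -x: the prongs go in under the bar, above the basket's rim, as the basket comes from -x. Hung, the bar lies across both prongs, along y, its middle 7 mm above this point.
- ring_gauge: steel ring gauge, 50 mm across, 18 mm high, lying on a far corner of the unit's top; leave alone. Origin: centre of its underside
- v_block: dark steel V-block 45 by 60 by 44 mm on the bench behind the stand's post; leave alone. Origin: centre of its underside
- plug_gauge: small steel plug gauge, 30 mm across at its foot, 44 mm high, standing on the unit's top at the front corner before the cassette; leave alone. Origin: centre of its underside
There are look-alikes about, which are no part of the job. Several things have the shape of the cassette; the one meant has the colours described above.

How it is judged:
By the outcome, as a careful person would: the job done as asked, in the order asked, and still so for the second after the job is handed in, while the arm keeps its last pose, push and grip.
It also fails if it takes over 59 s, if anything falls off the work surface, if the arm or the gripper's body presses on something with over 40 N, if the wrist force passes 120 N, or if a joint passes its speed limit or range.

### The arm

A 6-joint arm with a two-finger parallel gripper is mounted at the origin on the work surface. World frame = base frame: x ahead of the robot, y to its left, z up, the work surface at z = 0. Lengths are in m, angles in rad, forces in N, time in s.
With the tool pointing down it reaches from about 0.375 to 0.9 m from the base axis. Payload 3.1 kg.
Tool frame: the origin (TCP) lies on the centre line of the jaws, within the pads' length; the fingertips stand 11 mm ahead of it and the grasp point (between the pads) lies 8 mm behind it; x points along the fingers, y is the direction in which the jaws open and shut, and the axes are right-handed (so a half turn about x gives the same grasp; the last joint's range is limited). The gripper opens to 87 mm and grips with 3 to 60 N. Pads are 19 mm wide; open, the fingers measure 117 mm over their backs; the gripper's body (75 mm by 190 mm) begins 51 mm behind the grasp point.
Start: joints at [0.973, 0.527, 1.433, -0, 1.181, -0.178], TCP at [0.255, 0.571, 0.234] pointing down, gripper open.
Joint ranges: [-3.08, 3.08], [-0.75, 2.2], [0.22, 2.44], [-1.43, 4.57], [0, 2.65], [-2.85, 2.85]. Speed limits (rad/s): [2.79, 2.79, 3.14, 3.14, 3.14, 3.14].

### API

Orientations are given as a unit quaternion [x, y, z, w].
In Python, from rig import robot, camera, camera_info gives the robot as it stands.
- The arm moves only by the shell command python3 -m inch 'ROWS' [FORCE]. ROWS is JSON, a list that holds one entry, the list of rows, each a list of 5 numbers: the shift along the tool's x, y, z in cm, then the turn about the tool's x in rad, then the opening, from 0 (shut) to 1 (fully open). A call has 1 to 8 rows; each row shifts and turns the pose as measured when the row begins, along the tool's axes as they then stand; what a row does not reach is not made up. A row lasts 1/12 s, in which the tool goes at most 41.7 mm and 7.16 degrees, less where a joint would pass 70% of its speed; a pose out of reach is approached as far as the arm can. A call with a gripper value outside its range is refused whole. The fingers move at their own pace and stop on an object; FORCE is the grip in N (left out, the last holds). Time passes only in rows, so rows that do not move let the fingers close. It gives the time, the measured TCP pose, the force and the opening at its end, in the units of the state.
- robot.get_obs(): the state, without advancing time (a new reading comes with each control period).
- camera(name): name is "scene" or "top" or "wrist"; returns the picture (400x640x3 uint8, red, green, blue); there is no depth.
- camera_info(name): a dict with "camera_matrix" (3x3 intrinsics, pixels), "dist" ([k1, k2, p1, p2, k3] as OpenCV has them; the pictures are not rectified), "rvec" (rotation vector, rad) and "tvec" (3), from world to camera coordinates, as OpenCV has them. Camera axes: x right, y down, z forward; pixel columns grow to the right and rows downward; lengths in m; the calibration is good to about 2 mm. A picture is of the moment at which its call begins: read the wrist's pose just before it. camera_info takes no time and is no camera call; for the wrist camera it gives the pose at the moment of the call.
- robot.hand_in(): hands the job in, once; it reports no verdict.
The state is a dict: "time": time; "q": joint angles; "joint_velocities": joint speeds; "joint_torque": joint torques, N m; "position": TCP position; "tool_rot": TCP orientation; "ft_force": force on the tool from outside, world axes, zero at the start; "moment": the same for the moment, N m; "grip_width": finger opening in m.
Only numpy, scipy, OpenCV 4.12 (cv2) and the standard library are available. Lean on these libraries where they do the work, as an engineer would, in place of code of your own. Each camera call takes 0.05 s, during which the arm holds its last target. There are 200 camera calls.

## Working session

There is one attempt and no reset: what is moved stays moved. The work goes in short steps, Python scripts to look and compute and a shell command to move; the robot and the scene stay as the last step left them, time stands still between calls to the robot, and variables do not carry over. Pictures are saved under pics/ and viewed, about 8 in all and at most 12, crops included, and the job is handed in when it is done.

```bash
mkdir -p pics; ls; python3 - <<'E'
from rig import robot,camera,camera_info
import cv2,numpy as np
for n in("scene","top"):
    im=camera(n); cv2.imwrite(f"pics/{n}0.png",im[:,:,::-1])
    c=camera_info(n); R=cv2.Rodrigues(np.array(c["rvec"]))[0]
    print(n,np.round(c["camera_matrix"],1).tolist(),c["dist"],"pos",(-R.T@np.array(c["tvec"]).ravel()).round(3),"fwd",R[2].round(3))
o=robot.get_obs();print({k:np.round(v,3) for k,v in o.items()})
E
```

```text
pics
scene [[472.3, 0.0, 324.1], [0.0, 472.3, 196.2], [0.0, 0.0, 1.0]] [-0.00901118  0.          0.          0.          0.        ] pos [ 1.125 -0.26   0.976] fwd [-0.587  0.253 -0.769]
top [[450.5, 0.0, 318.2], [0.0, 450.5, 194.8], [0.0, 0.0, 1.0]] [0.04244028 0.         0.         0.         0.        ] pos [ 0.283 -0.015  1.283] fwd [ 0.189 -0.005 -0.982]
{'time': np.float64(0.1), 'q': array([ 0.972,  0.528,  1.434, -0.   ,  1.181, -0.179]), 'joint_velocities': array([-0.001, -0.001, -0.003, -0.   , -0.001, -0.   ]), 'joint_torque': array([  0.   , -44.098, -17.715,   0.064,   0.053,  -0.   ]), 'position': array([0.254, 0.57 , 0.233]), 'tool_rot': array([ 0.147,  0.692, -0.148,  0.691]), 'ft_force': array([-0.316, -0.497,  0.093]), 'moment': array([ 0.021, -0.023, -0.006]), 'grip_width': np.float64(0.087)}
```

View pics/scene0.png

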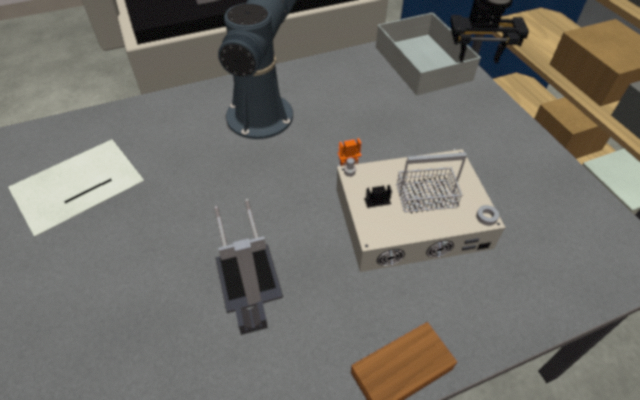

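View pics/top0.png

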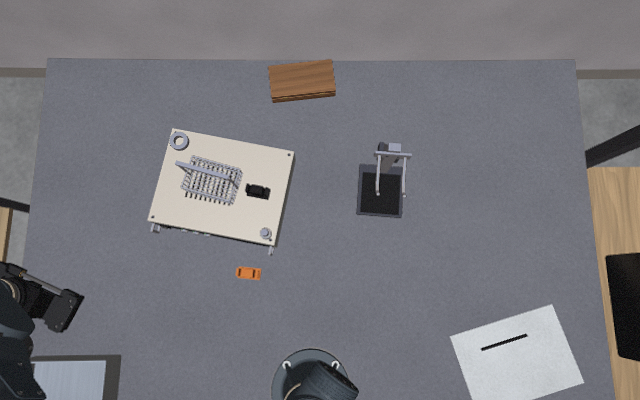

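The top view has the unit's top corners near (171,129), (295,152), (274,246) and (149,221). The cassette is at (258,190), the basket's bar runs from (177,163) to (237,180), and the prong tips are at (378,193) and (405,193). I'll enlarge both views to get better pixel positions.

```bash
cat > h.py <<'E'
import cv2,numpy as np
from rig import robot,camera,camera_info
def cam(n):
    c=camera_info(n);R=cv2.Rodrigues(np.array(c["rvec"]))[0];t=np.array(c["tvec"]).ravel()
    return np.array(c["camera_matrix"]),np.array(c["dist"]),R,t
def rays(c,uv):
    K,d,R,t=c;p=cv2.undistortPoints(np.array(uv,float).reshape(-1,1,2),K,d).reshape(-1,2)
    return -R.T@t,np.c_[p,np.ones(len(p))]@R
def plane(c,uv,z):
    o,d=rays(c,uv);return o+d*((z-o[2])/d[:,2])[:,None]
def tri(c1,u1,c2,u2):
    o1,d1=rays(c1,u1);o2,d2=rays(c2,u2);out=[]
    for a,b in zip(d1,d2):
        s=np.linalg.lstsq(np.c_[a,-b],o2-o1,rcond=None)[0];p,q=o1+a*s[0],o2+b*s[1]
        out.append(np.r_[(p+q)/2,np.linalg.norm(p-q)])
    return np.array(out)
def proj(c,P):
    K,d,R,t=c;return cv2.projectPoints(np.array(P,float),cv2.Rodrigues(R)[0],t,K,d)[0].reshape(-1,2)
E
python3 - <<'E'
from h import *
t=cv2.imread("pics/top0.png");s=cv2.imread("pics/scene0.png")
a=cv2.resize(t[120:260,140:420],None,fx=2.8,fy=2.8,interpolation=3)
b=cv2.resize(s[140:340,200:510],None,fx=2.5,fy=2.5,interpolation=3)
cv2.imwrite("pics/a.png",a);cv2.imwrite("pics/b.png",b)
c=cam("top")
# unit top quad by colour
m=cv2.inRange(t,(140,150,160),(255,255,255));m[:100]=0;m[260:]=0;m[:,330:]=0
k=max(cv2.findContours(m,0,2)[0],key=cv2.contourArea);q=cv2.boxPoints(cv2.minAreaRect(k));print(q)
P=plane(c,q,.1);print(P.round(3),P.mean(0).round(4))
print("lens",np.linalg.norm(P-np.roll(P,1,0),axis=1).round(3))
print("tips",plane(c,[[378,193],[405,193]],.218).round(3))
print("cass",plane(c,[[258,190]],.13).round(3))
E
```

```text
[[147.18344 220.19157]
 [165.54712 125.92475]
 [293.60934 150.87193]
 [275.24567 245.13876]]
[[0.442 0.428 0.1  ]
 [0.702 0.396 0.1  ]
 [0.632 0.046 0.1  ]
 [0.376 0.091 0.1  ]] [0.5379 0.2402 0.1   ]
lens [0.343 0.262 0.357 0.26 ]
tips [[ 0.492 -0.165  0.218]
 [ 0.492 -0.23   0.218]]
cass [[0.517 0.136 0.13 ]]
```

View pics/a.png

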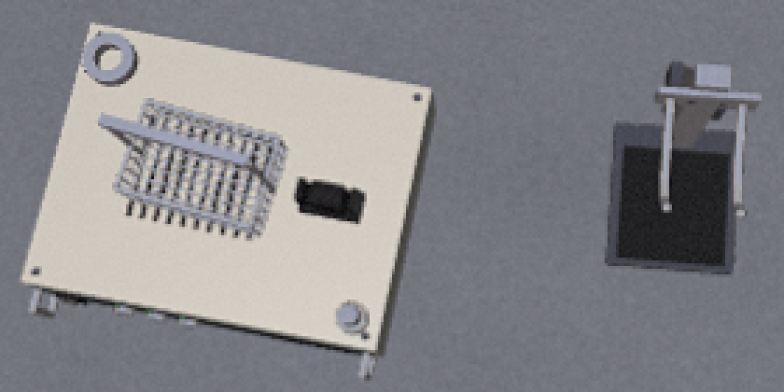

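View pics/b.png

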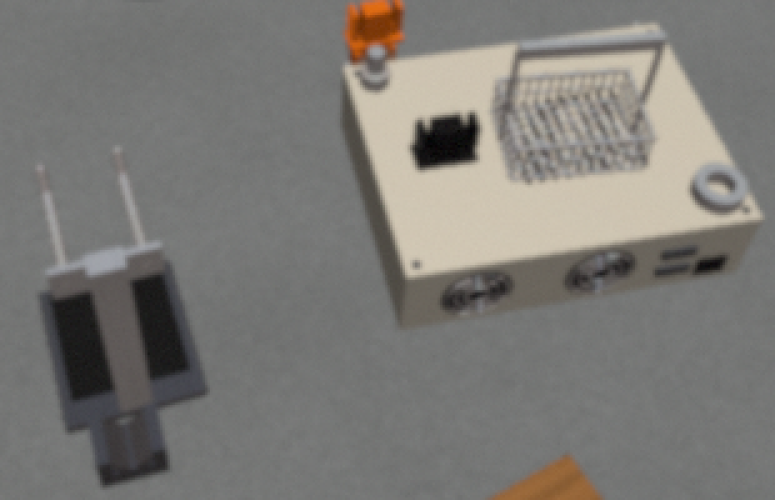

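Crop a shows the unit's corners at (92,24), (432,87), (378,352) and (23,282), the bar from (101,120) to (250,160), the cassette at about (329,200), and the prong tips at (666,206) and (740,210). In crop b the bar runs from (520,48) to (664,40), with prong tips at (40,168) and (118,152).

```bash
python3 - <<'E'
from h import *
T=cam("top");S=cam("scene")
a=lambda *p:(np.array(p)+.5)/2.8+[140,120]-.5
b=lambda *p:(np.array(p)+.5)/2.5+[200,140]-.5
P=plane(T,a((92,24),(432,87),(378,352),(23,282)),.1);print(P.round(3),P.mean(0));
yaw=lambda v:np.degrees(np.arctan2(v[1],v[0])).round(2)
print("unit x-axis yaw",yaw(P[0]-P[3]),yaw(P[1]-P[2]),"y",yaw(P[0]-P[1])-90,yaw(P[3]-P[2])-90)
B=plane(T,a((100,120),(249,159)),.237);print("bar top",B.round(3),yaw(B[0]-B[1])-90)
B=plane(S,b((664,40),(520,48)),.23);print("bar sc",B.round(3),yaw(B[0]-B[1])-90,B.mean(0))
print("bar tri",tri(T,a((100,120),(249,159)),S,b((664,40),(520,48))).round(3))
H=tri(T,a((666,208),(740,211)),S,b((118,152),(40,168)));print("tips",H.round(3))
H=plane(T,a((666,206),(740,210)),.218);print("tips",H.round(3),yaw(H[0]-H[1])-90)
H=plane(S,b((118,149),(40,165)),.218);print("tips sc",H.round(3),yaw(H[0]-H[1])-90)
H=plane(T,a((669,104),(740,106)),.19);print("roots",H.round(3))
Q=plane(T,a((617,124),(610,264),(732,272),(737,148)),.01);print("base",Q.round(3),yaw(Q[0]-Q[1]),yaw(Q[3]-Q[2]))
E
```

```text
[[0.695 0.377 0.1  ]
 [0.632 0.045 0.1  ]
 [0.375 0.093 0.1  ]
 [0.441 0.426 0.1  ]] [0.53600694 0.2350361  0.1       ]
unit x-axis yaw -10.9 -10.53 y -10.689999999999998 -11.200000000000003
bar top [[0.562 0.32  0.237]
 [0.528 0.192 0.237]] -14.86
bar sc [[0.565 0.322 0.23 ]
 [0.525 0.198 0.23 ]] -17.510000000000005 [0.54489665 0.26013773 0.23      ]
bar tri [[0.564 0.323 0.229 0.   ]
 [0.529 0.194 0.235 0.002]]
tips [[ 0.491 -0.163  0.212  0.003]
 [ 0.488 -0.227  0.216  0.001]]
tips [[ 0.491 -0.164  0.218]
 [ 0.488 -0.227  0.218]] -3.0999999999999943
tips sc [[ 0.494 -0.162  0.218]
 [ 0.486 -0.226  0.218]] -6.75
roots [[ 0.59  -0.172  0.19 ]
 [ 0.588 -0.236  0.19 ]]
base [[ 0.619 -0.144  0.01 ]
 [ 0.472 -0.134  0.01 ]
 [ 0.464 -0.258  0.01 ]
 [ 0.594 -0.268  0.01 ]] -3.77 -4.27
```

```bash
cat >> h.py <<'E'
from scipy.spatial.transform import Rotation as Ro
def plan(p,yaw,grasp=True):
    """print turn about tool x, then shift (cm) along tool axes after the turn, to bring the grasp point to p with jaw axis at yaw deg"""
    o=robot.get_obs();M=Ro.from_quat(o["tool_rot"]).as_matrix()
    y0=np.degrees(np.arctan2(M[1,1],M[0,1]));d=(yaw-y0+90)%180-90
    turn=-np.radians(d) # tool x points down
    M2=M@Ro.from_rotvec([turn,0,0]).as_matrix()
    g=o["position"]-(0.008*M[:,0] if grasp else 0)
    print("t",round(o["time"],2),"grasp pt",g.round(4),"yaw",y0.round(2),"xdir",M[:,0].round(3),"F",np.round(o["ft_force"],1),"w",round(o["grip_width"],4),"q6",round(o["q"][5],2))
    print("  turn",turn.round(3),"shift after turn cm",(M2.T@(np.array(p)-g)*100).round(2))
E
python3 -c "
from h import *
plan([.545,.258,.31],-15.3)"
```

```text
t 0.1 grasp pt [0.2544 0.5702 0.2406] yaw 65.95 xdir [-0.001 -0.002 -1.   ] F [-0.3 -0.5  0.1] w 0.0868 q6 -0.18
  turn 1.418 shift after turn cm [-6.92 36.27 22.46]
```

```bash
python3 -m inch '[[[-3.5,0,0,0,1],[-3.5,0,0,0.12,1],[0,0,0,0.12,1],[0,0,0,0.12,1],[0,0,0,0.12,1],[0,0,0,0.12,1],[0,0,0,0.12,1],[0,0,0,0.12,1]]]' && python3 -m inch '[[[0,0,0,0.12,1],[0,0,0,0.12,1],[0,0,0,0.12,1],[0,0,0,0.12,1],[0,2,2,0.1,1],[0,3,2,0,1],[0,3,2,0,1],[0,3,2,0,1]]]'; python3 -c "
from h import *
plan([.545,.258,.31],-15.3)"
```

```text
time: 0.77
position: [0.2527, 0.5679, 0.3011]
tool_rot: [0.421, 0.564, -0.431, 0.565]
ft_force: [-0.6, -0.9, 0.9]
grip_width: 0.0875
time: 1.43
position: [0.3295, 0.4583, 0.2965]
tool_rot: [-0.566, -0.413, 0.58, -0.415]
ft_force: [1.0, 0.7, 0.4]
grip_width: 0.0872
t 1.43 grasp pt [0.3296 0.4584 0.3044] yaw -18.32 xdir [-0.015 -0.015 -1.   ] F [1.  0.7 0.4] w 0.0872 q6 1.07
  turn -0.053 shift after turn cm [-0.57 26.06 13.66]
```

```bash
python3 -m inch '[[[0,3.3,1.7,-0.05,1],[0,3.3,1.7,0,1],[0,3.3,1.7,0,1],[0,3.3,1.7,0,1],[0,3.3,1.7,0,1],[0,3.3,1.7,0,1],[0,3.3,1.7,0,1],[-0.3,2.5,1.2,0,1]]]'; python3 -m inch '[[[0,0,0,0,1],[0,0,0,0,1]]]';  python3 - <<'E'
from h import *
plan([.545,.258,.31],-15.3)
c=cam("wrist");im=camera("wrist");cv2.imwrite("pics/w1.png",im[:,:,::-1]);np.savez("w1.npz",K=c[0],d=c[1],R=c[2],t=c[3])
print(proj(c,[[.545,.258,.237],[.564,.322,.237],[.528,.195,.237],[.517,.137,.146]]).round())
E
```

```text
time: 2.1
position: [0.5451, 0.2495, 0.2951]
tool_rot: [-0.551, -0.429, 0.573, -0.43]
ft_force: [-0.1, 0.7, -0.2]
grip_width: 0.0871
time: 2.27
position: [0.5502, 0.2441, 0.2941]
tool_rot: [-0.553, -0.426, 0.574, -0.428]
ft_force: [-0.9, 0.1, -0.8]
grip_width: 0.0869
t 2.27 grasp pt [0.5504 0.2443 0.3021] yaw -15.71 xdir [-0.022 -0.021 -1.   ] F [-0.9  0.1 -0.8] w 0.0869 q6 0.52
  turn -0.007 shift after turn cm [-0.81 -0.89 -1.16]
[[308. 201.]
 [308.  95.]
 [310. 287.]
 [319. 290.]]
```

View pics/w1.png

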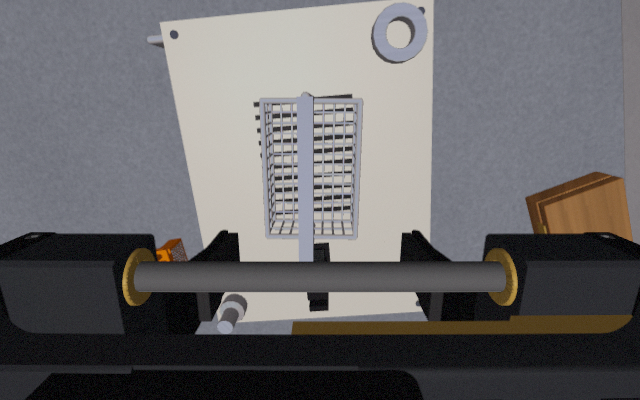

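The wrist view shows the bar upright along column 306, from row 96 down to about 260. The cassette is at (318,275) and the plug gauge at (232,310).

```bash
python3 - <<'E'
from h import *
f=np.load("w1.npz");c=tuple(f[k] for k in "KdRt")
im=cv2.imread("pics/w1.png")
for r in(110,150,190,220):
    g=im[r,290:325].astype(int);print(r,(g.sum(1)//3).tolist())
P=plane(c,[[305.5,97],[305.5,225]],.237);print(P.round(4),np.degrees(np.arctan2(*(P[0]-P[1])[1::-1]))-90)
P=plane(c,[[305.5,97],[305.5,225]],.237);d=(P[0]-P[1]);d/=np.linalg.norm(d)
d=(P[0]-P[1])/np.linalg.norm(P[0]-P[1]);yaw=np.degrees(np.arctan2(d[1],d[0]))-90;m=P[0]-d*.066
print("yaw",yaw,"mid",m)
plan([m[0],m[1],.302],yaw)
E
```

```text
110 [160, 166, 144, 181, 181, 184, 183, 161, 164, 162, 164, 163, 164, 164, 162, 162, 163, 163, 162, 164, 162, 162, 162, 104, 159, 135, 137, 112, 112, 110, 111, 87, 99, 167, 113]
150 [169, 141, 169, 131, 152, 153, 151, 156, 166, 163, 163, 165, 164, 163, 164, 165, 165, 165, 164, 163, 164, 163, 164, 103, 47, 51, 51, 45, 49, 47, 49, 49, 133, 167, 52]
190 [40, 47, 135, 165, 66, 73, 106, 103, 164, 164, 165, 166, 164, 165, 165, 165, 167, 164, 164, 166, 166, 165, 166, 106, 180, 179, 190, 190, 191, 191, 192, 191, 168, 170, 192]
220 [159, 159, 147, 123, 137, 159, 159, 157, 165, 166, 167, 166, 166, 166, 165, 168, 167, 168, 166, 167, 165, 167, 166, 118, 157, 152, 154, 154, 154, 153, 153, 152, 142, 140, 152]
[[0.562  0.3216 0.237 ]
 [0.5385 0.2419 0.237 ]] -16.434067088116265
yaw -16.434067088116265 mid [0.54333783 0.25828885 0.237     ]
t 2.32 grasp pt [0.5505 0.2443 0.3021] yaw -15.68 xdir [-0.021 -0.022 -1.   ] F [0.3 0.1 0.1] w 0.0869 q6 0.52
  turn 0.013 shift after turn cm [-0.   -1.08 -1.14]
```

```bash
python3 -m inch '[[[0,-1,-1,0.01,1],[0,0,0,0,1],[1.5,0,0,0,0.8],[1.5,0,0,0,0.7],[1.5,0,0,0,0.6],[1,0,0,0,0.6],[0.5,0,0,0,0.6],[0,0,0,0,0.6]]]'; python3 -c "
from h import *
plan([.5433,.2583,.230],-16.4)"
```

```text
time: 2.98
position: [0.5353, 0.2611, 0.2321]
tool_rot: [-0.551, -0.427, 0.574, -0.43]
ft_force: [-0.9, -1.0, 0.6]
grip_width: 0.0562
t 2.98 grasp pt [0.5355 0.2613 0.2401] yaw -15.48 xdir [-0.023 -0.023 -0.999] F [-0.9 -1.   0.6] w 0.0562 q6 0.55
  turn 0.016 shift after turn cm [1.   0.85 0.04]
```

```bash
python3 -m inch '[[[0.8,0.6,0,0.016,0.6],[0,0,0,0,0.6],[0,0,0,0,0.6]]]'; python3 -c "
from h import *
plan([.5433,.2583,.230],-16.4)"
```

```text
time: 3.23
position: [0.5417, 0.26, 0.2244]
tool_rot: [-0.555, -0.422, 0.577, -0.426]
ft_force: [-0.2, -0.5, 0.5]
grip_width: 0.0526
t 3.23 grasp pt [0.5419 0.2602 0.2324] yaw -16.39 xdir [-0.021 -0.022 -1.   ] F [-0.2 -0.5  0.5] w 0.0526 q6 0.56
  turn 0.0 shift after turn cm [0.24 0.2  0.14]
```

Now I close on the bar and lift gently.

```bash
python3 -m inch '[[[0.2,0.2,0,0,0],[0,0,0,0,0],[0,0,0,0,0],[0,0,0,0,0],[0,0,0,0,0],[0,0,0,0,0]]]' 35; python3 -m inch '[[[-0.3,0,0,0,0],[-0.5,0,0,0,0],[-1,0,0,0,0],[-1,0,0,0,0],[-1,0,0,0,0],[-1.2,0,0,0,0],[-1.2,0,0,0,0],[-1,0,0,0,0]]]';python3 -c "
from h import *
plan([.42,-.19,.30],-4)"
```

```text
time: 3.73
position: [0.5456, 0.2592, 0.2241]
tool_rot: [-0.557, -0.421, 0.575, -0.426]
ft_force: [-0.2, -0.4, 0.6]
grip_width: 0.0201
time: 4.4
position: [0.5447, 0.2604, 0.3002]
tool_rot: [-0.555, -0.422, 0.578, -0.425]
ft_force: [0.3, 0.0, -1.7]
grip_width: 0.0097
t 4.4 grasp pt [0.5449 0.2606 0.3082] yaw -16.43 xdir [-0.023 -0.023 -0.999] F [ 0.3  0.  -1.7] w 0.0097 q6 0.56
  turn -0.217 shift after turn cm [ 2.14 -9.29 45.78]
```

```bash
python3 -m inch '[[[0,0,0,0,0],[0,0,0,0,0],[0,0,0,0,0]]]';python3 - <<'E'
from h import *
plan([.42,-.19,.30],-4)
im=camera("scene")[:,:,::-1];cv2.imwrite("pics/s2.png",cv2.resize(im[60:300,320:540],None,fx=2.5,fy=2.5,interpolation=3))
E
```

```text
time: 4.65
position: [0.5465, 0.2611, 0.3053]
tool_rot: [-0.558, -0.421, 0.575, -0.426]
ft_force: [-0.2, -0.8, -1.4]
grip_width: 0.0096
t 4.65 grasp pt [0.5466 0.2612 0.3133] yaw -16.42 xdir [-0.015 -0.02  -1.   ] F [-0.2 -0.8 -1.4] w 0.0096 q6 0.56
  turn -0.217 shift after turn cm [ 2.44 -9.46 45.86]
```

View pics/s2.png

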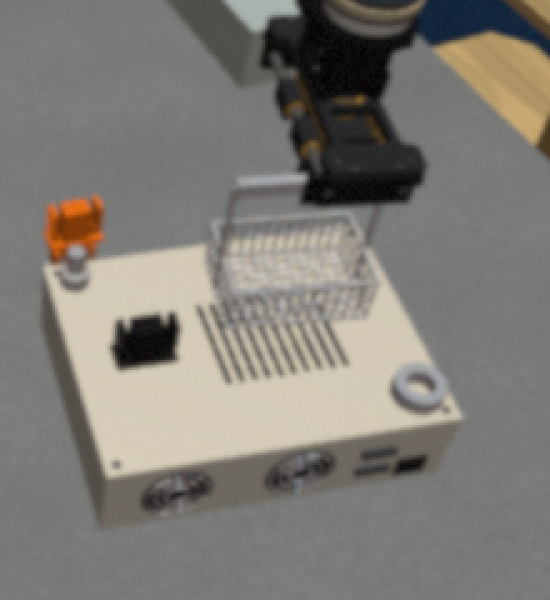

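Crop s2 shows the basket hanging level and clear of the unit, with the near bar end at (237,181). From that I can work out the height of the bar in the grip.

```bash
python3 - <<'E'
from h import *
S=cam("scene")
print("target px",237/2.5+320,181/2.5+60)
for z in(.295,.30,.305,.31,.315,.32):print(z,proj(S,[[.528,.196,z]]).round(1))
print("ref before (408.2,158.9):",proj(S,[[.5247,.195,.23]]))
E
```

```text
target px 414.8 132.4
0.295 [[412.1 138.3]]
0.3 [[412.4 136.6]]
0.305 [[412.8 134.8]]
0.31 [[413.2 133. ]]
0.315 [[413.6 131.2]]
0.32 [[413.9 129.4]]
ref before (408.2,158.9): [[406.36741354 159.08730981]]
```

```bash
python3 -m inch '[[[0,-0.4,1,-0.07,0],[0,-0.6,2,-0.07,0],[0,-0.7,3,-0.07,0],[0,-0.7,3.3,0,0],[0,-0.7,3.3,0,0],[0,-0.7,3.3,0,0],[0,-0.7,3.3,0,0],[0,-0.7,3.3,0,0]]]'; python3 -c "
from h import *
plan([.42,-.19,.30],-4)"
```

```text
time: 5.37
position: [0.4683, 0.0418, 0.3041]
tool_rot: [-0.503, -0.488, 0.524, -0.485]
ft_force: [0.2, 0.3, -3.1]
grip_width: 0.0093
t 5.37 grasp pt [0.4685 0.042  0.3121] yaw -3.05 xdir [-0.024 -0.018 -1.   ] F [ 0.2  0.3 -3.1] w 0.0093 q6 -0.07
  turn 0.017 shift after turn cm [ 1.75 -3.19 23.45]
```

```bash
python3 -m inch '[[[0,-0.5,3.3,0.02,0],[0,-0.5,3.3,0,0],[0,-0.5,3.3,0,0],[0,-0.5,3.3,0,0],[0,-0.5,3,0,0],[0,-0.3,2.5,0,0],[0.3,0,2,0,0],[0.5,0,1,0,0]]]'; python3 -m inch '[[[0,0,0.4,0,0],[0,0,0,0,0],[0,0,0,0,0]]]'; python3 -c "
from h import *
plan([.42,-.19,.235],-4)
print(cam('wrist')[0][0])"
```

```text
time: 6.03
position: [0.4166, -0.1857, 0.2984]
tool_rot: [-0.507, -0.482, 0.531, -0.477]
ft_force: [0.2, 0.1, -2.4]
grip_width: 0.0095
time: 6.28
position: [0.415, -0.1902, 0.2962]
tool_rot: [-0.508, -0.483, 0.532, -0.474]
ft_force: [-0.1, 0.3, -2.5]
grip_width: 0.0099
t 6.28 grasp pt [ 0.4153 -0.1901  0.3042] yaw -4.75 xdir [-0.034 -0.014 -0.999] F [-0.1  0.3 -2.5] w 0.0099 q6 -0.56
  turn -0.013 shift after turn cm [ 6.9   0.7  -0.15]
[325.66532773   0.         319.47883106]
```

```bash
python3 -m inch '[[[0.5,0.2,0,-0.01,0],[1.2,0.2,0,0,0],[1.5,0.2,0,0,0],[1.3,0,0,0,0],[1,0,0,0,0],[0.5,0,0,0,0],[0,0,0,0,0],[0,0,0,0,0]]]'; python3 - <<'E'
from h import *
plan([.46,-.193,.238],-4)
im=camera("scene")[:,:,::-1];cv2.imwrite("pics/s3.png",cv2.resize(im[130:340,160:380],None,fx=2.7,fy=2.7,interpolation=3))
E
```

```text
time: 6.95
position: [0.4219, -0.1819, 0.233]
tool_rot: [-0.503, -0.491, 0.525, -0.481]
ft_force: [-0.5, 0.4, -1.3]
grip_width: 0.0095
t 6.95 grasp pt [ 0.4221 -0.1818  0.241 ] yaw -3.24 xdir [-0.032 -0.011 -0.999] F [-0.5  0.4 -1.3] w 0.0095 q6 -0.56
  turn 0.013 shift after turn cm [0.19 3.86 0.85]
```

View pics/s3.png

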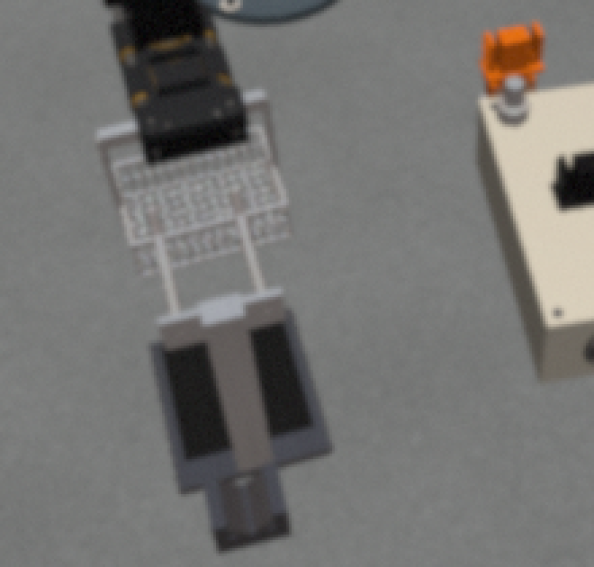

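s3 shows the bar in front of the prong tips, which are at (155,222) and (240,195). The prongs are about centred between the rods. I'll advance over them.

```bash
python3 -m inch '[[[0,1,0.3,0.013,0],[0,1.5,0.3,0,0],[0,1.5,0.2,0,0],[0,1.5,0,0,0],[0,1.5,0,0,0],[0,1,0,0,0],[0,0.6,0,0,0],[0,0,0,0,0]]]'; python3 - <<'E'
from h import *
plan([.535,-.198,.201],-4)
E
```

```text
time: 7.67
position: [0.519, -0.1993, 0.236]
tool_rot: [-0.509, -0.48, 0.527, -0.481]
ft_force: [-0.4, -0.5, -2.4]
grip_width: 0.0097
t 7.67 grasp pt [ 0.5192 -0.1991  0.244 ] yaw -4.28 xdir [-0.018 -0.018 -1.   ] F [-0.4 -0.5 -2.4] w 0.0097 q6 -0.47
  turn -0.005 shift after turn cm [ 4.27  1.64 -0.3 ]
```

```bash
python3 -m inch '[[[0,0.8,-0.1,0,0],[0,0.5,0,0,0],[0,0,0,0,0],[0,0,0,0,0],[0.6,0,0,0,0],[0.8,0,0,0,0],[0.6,0,0,0,0],[0,0,0,0,0]]]'; python3 - <<'E'
from h import *
plan([.535,-.198,.2025],-4)
im=camera("scene")[:,:,::-1];cv2.imwrite("pics/s4.png",cv2.resize(im[130:340,160:380],None,fx=2.7,fy=2.7,interpolation=3))
E
```

```text
time: 8.33
position: [0.5312, -0.1993, 0.2144]
tool_rot: [-0.509, -0.481, 0.528, -0.481]
ft_force: [-1.3, -0.3, -2.7]
grip_width: 0.0095
t 8.33 grasp pt [ 0.5314 -0.1992  0.2224] yaw -4.35 xdir [-0.019 -0.018 -1.   ] F [-1.3 -0.3 -2.7] w 0.0095 q6 -0.45
  turn -0.006 shift after turn cm [ 1.98  0.39 -0.18]
```

View pics/s4.png

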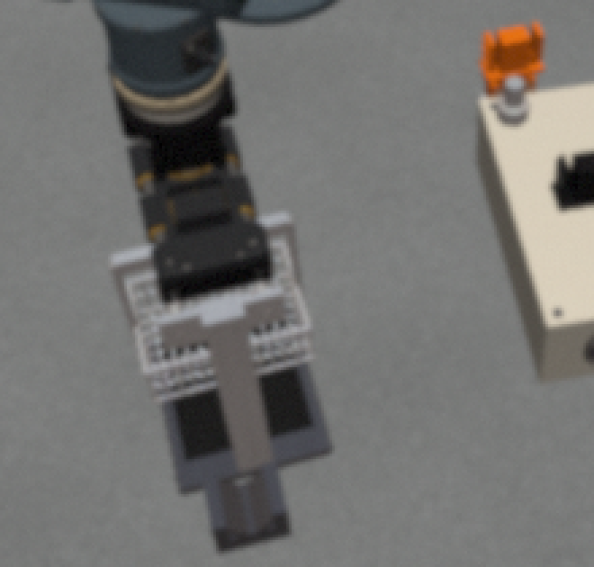

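s4 shows the bar over the seat and the basket clear of the post. Next I lower it slowly while watching the force.

```bash
python3 -m inch '[[[0.4,0.3,0,0,0],[0.5,0,0,0,0],[0.4,0,0,0,0],[0.2,0,0,0,0],[0,0,0,0,0],[0,0,0,0,0]]]'; python3 - <<'E'
from h import *
plan([.535,-.198,.2025],-4)
E
```

```text
time: 8.88
position: [0.5347, -0.2003, 0.1997]
tool_rot: [-0.509, -0.48, 0.528, -0.481]
ft_force: [-0.8, 0.4, -0.8]
grip_width: 0.0095
t 8.88 grasp pt [ 0.5348 -0.2001  0.2077] yaw -4.36 xdir [-0.018 -0.019 -1.   ] F [-0.8  0.4 -0.8] w 0.0095 q6 -0.45
  turn -0.006 shift after turn cm [ 0.52  0.01 -0.23]
```

```bash
for i in 1; do python3 -m inch '[[[0.2,0,0,0,0],[0,0,0,0,0],[0,0,0,0,0]]]'; python3 -m inch '[[[0.15,0,0,0,0],[0,0,0,0,0],[0,0,0,0,0]]]';python3 -m inch '[[[0.15,0,0,0,0],[0,0,0,0,0],[0,0,0,0,0]]]'; done; python3 - <<'E'
from h import *
plan([.535,-.198,.2025],-4)
E
```

```text
time: 9.13
position: [0.5352, -0.2005, 0.2001]
tool_rot: [-0.509, -0.479, 0.528, -0.482]
ft_force: [0.3, 0.8, -0.9]
grip_width: 0.0098
time: 9.38
position: [0.5354, -0.2006, 0.1995]
tool_rot: [-0.51, -0.479, 0.527, -0.483]
ft_force: [-1.1, 0.5, 1.0]
grip_width: 0.0096
time: 9.63
position: [0.5355, -0.2006, 0.1996]
tool_rot: [-0.51, -0.478, 0.527, -0.483]
ft_force: [0.3, 0.5, -0.2]
grip_width: 0.0097
t 9.63 grasp pt [ 0.5356 -0.2005  0.2076] yaw -4.35 xdir [-0.014 -0.022 -1.   ] F [ 0.3  0.5 -0.2] w 0.0097 q6 -0.45
  turn -0.006 shift after turn cm [ 0.5  -0.08 -0.25]
```

```bash
python3 -m inch '[[[0.3,0,0,0,0],[0.3,0,0,0,0],[0.3,0,0,0,0]]]'; python3 - <<'E'
from h import *
plan([.535,-.198,.2025],-4)
im=camera("top")[:,:,::-1];cv2.imwrite("pics/t5.png",cv2.resize(im[110:240,340:450],None,fx=4,fy=4,interpolation=3))
E
```

```text
time: 9.88
position: [0.5356, -0.2007, 0.1992]
tool_rot: [-0.51, -0.478, 0.527, -0.484]
ft_force: [-5.7, 4.2, 19.1]
grip_width: 0.0095
t 9.88 grasp pt [ 0.5357 -0.2005  0.2072] yaw -4.32 xdir [-0.012 -0.024 -1.   ] F [-5.7  4.2 19.1] w 0.0095 q6 -0.45
  turn -0.006 shift after turn cm [ 0.47 -0.09 -0.25]
```

View pics/t5.png

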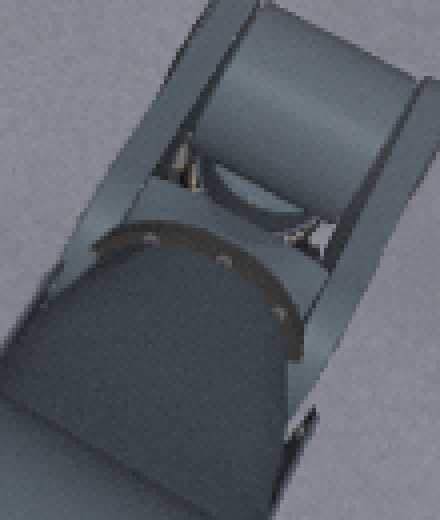

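t5 only shows the arm over the hook, so it tells me nothing about the seat. The 19 N upward force with no movement points to the bar resting on something. I'll check the bar height from s4, where its left end is at crop (110,262).

```bash
python3 -m inch '[[[-0.1,0,0,0,0],[0,0,0,0,0]]]'; python3 - <<'E'
from h import *
S=cam("scene")
print("px",110/2.7+160,259/2.7+130, 293/2.7+160,219/2.7+130)
for z in(.208,.213,.218,.223,.23):print(z,proj(S,[[.5264,-.265,z],[.536,-.133,z]]).round(1).tolist())
plan([.535,-.198,.2025],-4)
E
```

```text
time: 10.1
position: [0.5361, -0.2008, 0.2013]
tool_rot: [-0.51, -0.477, 0.527, -0.485]
ft_force: [-0.9, 0.3, -2.1]
grip_width: 0.0092
px 200.74074074074073 225.92592592592592 268.5185185185185 211.1111111111111
0.208 [[202.1, 229.3], [266.8, 213.2]]
0.213 [[201.7, 227.8], [266.6, 211.7]]
0.218 [[201.2, 226.3], [266.4, 210.1]]
0.223 [[200.7, 224.8], [266.2, 208.6]]
0.23 [[200.0, 222.7], [265.9, 206.5]]
t 10.1 grasp pt [ 0.5361 -0.2006  0.2093] yaw -4.32 xdir [-0.01  -0.025 -1.   ] F [-0.9  0.3 -2.1] w 0.0092 q6 -0.45
  turn -0.006 shift after turn cm [ 0.68 -0.13 -0.27]
```

The bar sits about 5–6 mm below the grasp point, so contact at 0.2072 means the bar is at about 0.2015, seated on the prongs. I'll lower to contact again and release.

```bash
python3 -m inch '[[[0.15,0,0,0,0],[0.05,0,0,0,0],[0,0,0,0,0]]]'; python3 -m inch '[[[0,0,0,0,0.1],[0,0,0,0,0.2],[0,0,0,0,0.3],[0,0,0,0,0.4],[0,0,0,0,0.45],[0,0,0,0,0.45],[0,0,0,0,0.45]]]'; python3 - <<'E'
from h import *
plan([.535,-.198,.2025],-4)
E
```

```text
time: 10.35
position: [0.5362, -0.201, 0.1995]
tool_rot: [-0.51, -0.477, 0.527, -0.485]
ft_force: [-1.4, 0.7, 3.0]
grip_width: 0.0096
time: 10.93
position: [0.5363, -0.2013, 0.1966]
tool_rot: [-0.51, -0.477, 0.527, -0.484]
ft_force: [0.5, -0.6, -0.5]
grip_width: 0.0366
t 10.93 grasp pt [ 0.5364 -0.2012  0.2046] yaw -4.33 xdir [-0.012 -0.024 -1.   ] F [ 0.5 -0.6 -0.5] w 0.0366 q6 -0.45
  turn -0.006 shift after turn cm [ 0.21 -0.16 -0.31]
```

```bash
python3 -m inch '[[[-0.5,0,0,0,0.45],[-1,0,0,0,0.45],[-1.5,0,0,0,0.45],[-2,0,0,0,0.45],[-2,0,0,0,0.45],[-2,0,0,0,0.45],[-1,0,0,0,0.5],[0,0,0,0,0.5]]]'; python3 - <<'E'
from h import *
plan([.517,.137,.28],79.2)
im=camera("scene")[:,:,::-1];cv2.imwrite("pics/s6.png",cv2.resize(im[100:340,160:420],None,fx=2.5,fy=2.5,interpolation=3))
E
```

```text
time: 11.6
position: [0.5375, -0.1987, 0.3051]
tool_rot: [-0.51, -0.477, 0.527, -0.484]
ft_force: [0.6, -0.5, 1.0]
grip_width: 0.0421
t 11.6 grasp pt [ 0.5376 -0.1985  0.3131] yaw -4.33 xdir [-0.012 -0.024 -1.   ] F [ 0.6 -0.5  1. ] w 0.0421 q6 -0.45
  turn -1.458 shift after turn cm [ 2.53 32.65 -8.29]
```

View pics/s6.png

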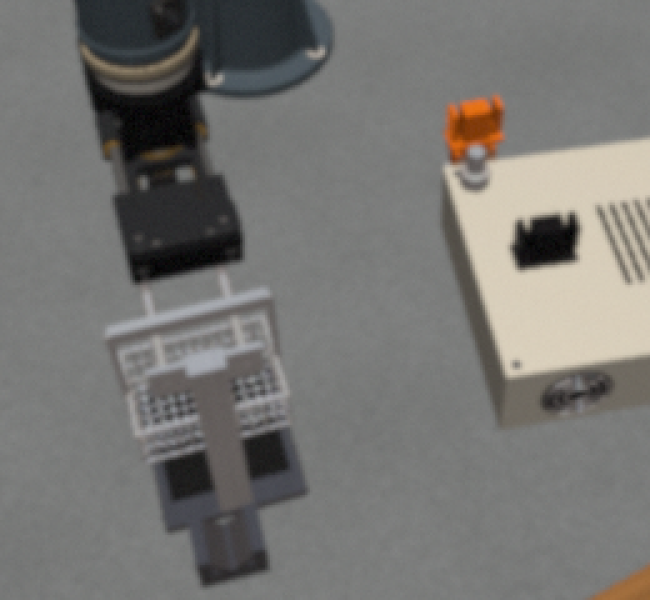

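s6 shows the basket hanging on both prongs (bar from (108,333) to (270,297)) and the gripper clear of it. Now I go to the cassette.

```bash
python3 -m inch '[[[0,0,0,-0.12,0.7],[0,0,0,-0.12,0.8],[0,0,0,-0.12,0.9],[0,0,0,-0.12,1],[0,0,0,-0.12,1],[0,0,0,-0.12,1],[0,0,0,-0.12,1],[0,0,0,-0.12,1]]]' && python3 -m inch '[[[0,0,0,-0.12,1],[0,0,0,-0.12,1],[0,0,0,-0.12,1],[0,0,0,-0.1,1],[0,2,-0.5,0,1],[0,3,-0.8,0,1],[0,3.3,-0.8,0,1],[0,3.3,-0.8,0,1]]]';python3 - <<'E'
from h import *
plan([.517,.137,.28],79.2)
E
```

```text
time: 12.32
position: [0.5336, -0.1964, 0.2998]
tool_rot: [0.217, 0.675, -0.234, 0.665]
ft_force: [-0.6, -0.3, -0.1]
grip_width: 0.085
time: 12.98
position: [0.5209, -0.0792, 0.2904]
tool_rot: [0.055, 0.715, -0.068, 0.693]
ft_force: [0.5, 0.0, 1.1]
grip_width: 0.0867
t 12.98 grasp pt [ 0.5212 -0.0791  0.2984] yaw 80.03 xdir [-0.032 -0.015 -0.999] F [0.5 0.  1.1] w 0.0867 q6 -1.74
  turn 0.014 shift after turn cm [ 1.53 21.18 -4.42]
```

```bash
python3 -m inch '[[[0,3,-0.7,0.01,1],[0,3.3,-0.7,0,1],[0,3.3,-0.7,0,1],[0,3.3,-0.7,0,1],[0,3,-0.6,0,1],[0,2,-0.4,0,1],[0,1,0,0,1],[0,0,0,0,1]]]' && python3 -m inch '[[[0,0,0,0,1],[0,0,0,0,1]]]';python3 - <<'E'
from h import *
plan([.517,.137,.28],79.2)
c=cam("wrist");im=camera("wrist");cv2.imwrite("pics/w7.png",im[:,:,::-1]);np.savez("w7.npz",K=c[0],d=c[1],R=c[2],t=c[3])
print(proj(c,[[.517,.137,.146],[.517,.137,.104]]).round())
E
```

```text
time: 13.65
position: [0.5101, 0.1284, 0.2816]
tool_rot: [0.058, 0.72, -0.069, 0.688]
ft_force: [0.5, 0.0, 0.8]
grip_width: 0.0871
time: 13.82
position: [0.5098, 0.1275, 0.2808]
tool_rot: [0.057, 0.721, -0.069, 0.688]
ft_force: [-1.0, 0.1, -0.1]
grip_width: 0.087
t 13.82 grasp pt [0.5101 0.1276 0.2888] yaw 79.76 xdir [-0.048 -0.013 -0.999] F [-1.   0.1 -0.1] w 0.087 q6 -1.35
  turn 0.01 shift after turn cm [0.83 1.07 0.54]
[[335. 206.]
 [334. 196.]]
```

View pics/w7.png

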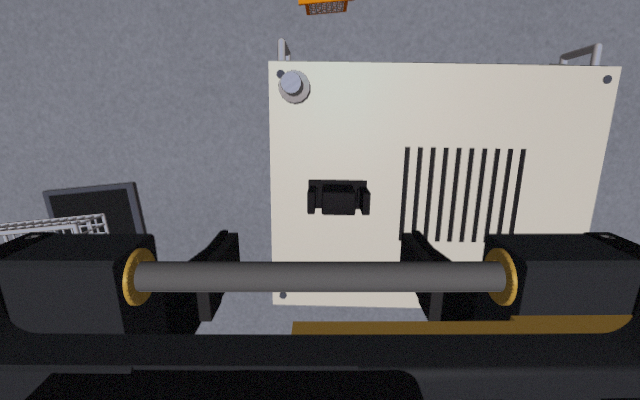

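w7 shows the cassette head in columns 308–369 and rows 180–215. Nothing stands near it now, and the plug gauge at (293,86) is well clear.

```bash
python3 - <<'E'
from h import *
f=np.load("w7.npz");c=tuple(f[k] for k in "KdRt")
im=cv2.imread("pics/w7.png");g=im.mean(2)
m=(g<110);m[:170]=0;m[222:]=0;m[:,:295]=0;m[:,385:]=0
for r in range(176,220,2):
    x=np.where(m[r])[0]
    if len(x):print(r,x.min(),x.max(),len(x),end=" | ")
print()
for r in range(178,218,2):print("".join("%3d"%v for v in g[r,304:374:2]))
# predictions, head at (0.517,0.137), yaw -10.8
a=np.radians(-10.8);X=np.array([np.cos(a),np.sin(a)]);Y=np.array([-np.sin(a),np.cos(a)]);C=np.array([.517,.137])
def pt(x,y,z):return np.r_[C+X*x+Y*y,z]
print("catch top outer corners",proj(c,[pt(x,y,.146) for x in(.01,-.01) for y in(.028,-.028)]).round(1).tolist())
print("collar top corners",proj(c,[pt(x,y,.104) for x in(.015,-.015) for y in(.03,-.03)]).round(1).tolist())
print("core top",proj(c,[pt(x,y,.146) for x in(.011,-.011) for y in(.0155,-.0155)]).round(1).tolist())
E
```

```text
180 309 348 40 | 182 309 366 58 | 184 309 366 58 | 186 309 366 58 | 188 309 366 58 | 190 308 368 61 | 192 308 369 62 | 194 307 370 64 | 196 307 369 63 | 198 307 369 63 | 200 307 369 63 | 202 307 369 63 | 204 307 369 63 | 206 307 369 63 | 208 307 369 56 | 210 307 369 50 | 212 308 369 48 | 214 324 368 38 | 
196195196197196196196197196196196195196197196196196197198196197196198195197197195196196196196195195195195
195197144 27 30 33 32 33 29 56 59 53 57 58 53 54 87 88 87 89 87 89 85120118121120120120121149151195195195
195196125 34 40 36 33 37 38 40 39 40 34 40 40 35 34 41 41 36 40 37 37 33 39 34 36 38 35 38 41 61197194195
195195126 38 39 37 36 32 35 32 23 17 21 23 12 26 15 25 25 27 26 28 22 22 33 38 38 37 34 39 37 80196196194
195196124 20 19 13 39 35 39 26 22 17 12  5 14 10 17 20  5 16 14  3 22 21  9 37 41 31 22 28 27 93195195194
195193114 15 10 26 16 31 37 20  7 20 13  1 20 21 20 17 20 12  2  8 15 10 12 37 34 25  6 14  9 34195195195
196197 44 10  4 15 35 33 35 15  8 16 12 14 12  9 14 17 12 21  4  9 14 17 22 20 34 35  6 13 13 20103194195
195193 32 24 24 16 35 38 36 22 25 31 27 32 22 32 19
[... 873 characters left out ...]
34 67 67  6 16 29 35 35193192
194193 30 31 36 45194194193 23 31 35 32 27 32 35 32 28 32 31 34 31 31 28 32 35194194169 20 35 36 43194194
194194 33 36 32 83193194193 28 35 36 34 30 27 32 33 33 29 34 27 25 30 33 33 40193193193 11 38 36 38193195
195194166164165183194194193165 91 95 95 99 96 57 60 57 61 57 60 61 30 32 30101192193194 97 64 66 73194193
193194192193194193191192193191194193193194193194193193194192193192193193193192194194193195193194195192194
catch top outer corners [[365.2, 216.8], [304.4, 215.9], [366.1, 195.5], [304.4, 194.7]]
collar top corners [[362.3, 210.6], [305.1, 209.8], [363.4, 182.4], [305.1, 181.7]]
core top [[351.6, 217.6], [317.9, 217.1], [352.3, 194.2], [318.1, 193.8]]
```

```bash
python3 -c "
from h import *
plan([.5149,.1403,.18],79.2)"
```

```text
t 13.87 grasp pt [0.5102 0.1273 0.2887] yaw 79.72 xdir [-0.048 -0.013 -0.999] F [-0.1 -0.2  0.7] w 0.0869 q6 -1.35
  turn 0.009 shift after turn cm [10.82  1.6   0.71]
```

```bash
python3 -m inch '[[[1,0.6,0.2,0.009,1],[1.5,0.5,0.2,0,1],[1.5,0,0,0,1],[1.5,0,0,0,1],[1.5,0,0,0,1],[1,0,0,0,1],[0.3,0,0,0,1],[0,0,0,0,1]]]'; python3 -c "
from h import *
plan([.5149,.1403,.131],79.2)"
```

```text
time: 14.53
position: [0.5155, 0.1288, 0.1908]
tool_rot: [0.067, 0.719, -0.079, 0.688]
ft_force: [-0.2, -0.6, -1.0]
grip_width: 0.0868
t 14.53 grasp pt [0.5159 0.1289 0.1987] yaw 78.15 xdir [-0.046 -0.013 -0.999] F [-0.2 -0.6 -1. ] w 0.0868 q6 -1.32
  turn -0.018 shift after turn cm [ 6.76  1.25 -0.02]
```

```bash
python3 -m inch '[[[0,1.2,0,-0.015,1],[0,0.2,0,0,1],[0,0,0,0,1],[0,0,0,0,1]]]'; python3 -c "
from h import *
plan([.5149,.1403,.131],79.2)"
```

```text
time: 14.87
position: [0.5204, 0.143, 0.1913]
tool_rot: [0.062, 0.718, -0.074, 0.689]
ft_force: [0.4, -0.8, -0.2]
grip_width: 0.087
t 14.87 grasp pt [0.5207 0.1431 0.1993] yaw 78.94 xdir [-0.043 -0.013 -0.999] F [ 0.4 -0.8 -0.2] w 0.087 q6 -1.3
  turn -0.005 shift after turn cm [ 6.85 -0.25 -0.25]
```

```bash
python3 -m inch '[[[1,-0.2,-0.2,0,1],[1.2,0,0,0,1],[1.2,0,0,0,1],[1,0,0,0,1],[0.5,0,0,0,1],[0,0,0,0,1],[0,0,0,0,1]]]'; python3 -c "
from h import *
plan([.5149,.1403,.131],79.2)"
```

```text
time: 15.45
position: [0.5198, 0.1422, 0.145]
tool_rot: [0.062, 0.714, -0.073, 0.693]
ft_force: [0.4, -0.8, -0.2]
grip_width: 0.0872
t 15.45 grasp pt [0.5201 0.1423 0.153 ] yaw 79.06 xdir [-0.031 -0.012 -0.999] F [ 0.4 -0.8 -0.2] w 0.0872 q6 -1.31
  turn -0.002 shift after turn cm [ 2.22 -0.25 -0.41]
```

```bash
python3 -m inch '[[[0.8,-0.25,-0.4,0,1],[0.8,0,0,0,1],[0.5,0,0,0,1],[0,0,0,0,1],[0,0,0,0,1],[0,0,0,0,1]]]'; python3 -c "
from h import *
plan([.5149,.1403,.131],79.2)"
```

```text
time: 15.95
position: [0.5152, 0.1401, 0.1232]
tool_rot: [0.062, 0.713, -0.073, 0.694]
ft_force: [-0.5, 0.9, 0.4]
grip_width: 0.0874
t 15.95 grasp pt [0.5154 0.1402 0.1312] yaw 79.06 xdir [-0.029 -0.012 -1.   ] F [-0.5  0.9  0.4] w 0.0874 q6 -1.31
  turn -0.002 shift after turn cm [ 0.03  0.   -0.05]
```

```bash
python3 -m inch '[[[0,0,0,0,0.6],[0,0,0,0,0.5],[0,0,0,0,0.4],[0,0,0,0,0.4],[0,0,0,0,0.4],[0,0,0,0,0.4],[0,0,0,0,0.4],[0,0,0,0,0.4]]]' 35; python3 -m inch '[[[0,0,0,0,0.4],[0,0,0,0,0.4],[0,0,0,0,0.4],[0,0,0,0,0.4]]]'; python3 -c "
from h import *
plan([.5149,.1403,.131],79.2)"
```

```text
time: 16.62
position: [0.5163, 0.1402, 0.1245]
tool_rot: [0.062, 0.713, -0.073, 0.695]
ft_force: [-2.3, 0.2, 4.0]
grip_width: 0.0429
time: 16.95
position: [0.5162, 0.1403, 0.1245]
tool_rot: [0.062, 0.713, -0.073, 0.695]
ft_force: [0.8, 0.2, 0.4]
grip_width: 0.0432
t 16.95 grasp pt [0.5164 0.1403 0.1325] yaw 79.07 xdir [-0.026 -0.012 -1.   ] F [0.8 0.2 0.4] w 0.0432 q6 -1.31
  turn -0.002 shift after turn cm [ 0.16 -0.03 -0.15]
```

```bash
python3 -m inch '[[[0,0,0,0,0],[0,0,0,0,0],[-0.3,0,0,0,0],[-0.4,-0.01,-0.01,0,0],[-0.4,-0.01,-0.01,0,0],[-0.4,-0.01,-0.01,0,0],[0,0,0,0,0]]]' 45; python3 -c "
from h import *
plan([.5162,.1403,.225],79.2)"
```

```text
time: 17.53
position: [0.5158, 0.1401, 0.1404]
tool_rot: [0.062, 0.713, -0.073, 0.695]
ft_force: [0.1, 0.6, -1.4]
grip_width: 0.0422
t 17.53 grasp pt [0.516  0.1402 0.1484] yaw 79.07 xdir [-0.027 -0.012 -1.   ] F [ 0.1  0.6 -1.4] w 0.0422 q6 -1.31
  turn -0.002 shift after turn cm [-7.66 -0.12 -0.17]
```

It rose 16 mm with about 1 N on the wrist, which is the cassette's weight, so it is free. I continue upward.

```bash
python3 -m inch '[[[-0.6,-0.01,-0.02,0,0],[-0.8,-0.01,-0.02,0,0],[-0.8,-0.01,-0.02,0,0],[-0.8,-0.01,-0.02,0,0],[-0.8,-0.01,-0.02,0,0],[-0.8,-0.01,-0.02,0,0],[-0.6,0,0,0,0],[0,0,0,0,0]]]'; python3 -c "
from h import *
plan([.5162,.1403,.235],79.2)"
```

```text
time: 18.2
position: [0.5165, 0.1405, 0.1995]
tool_rot: [0.062, 0.712, -0.072, 0.696]
ft_force: [0.6, 0.2, -0.8]
grip_width: 0.0424
t 18.2 grasp pt [0.5166 0.1406 0.2075] yaw 79.06 xdir [-0.025 -0.012 -1.   ] F [ 0.6  0.2 -0.8] w 0.0424 q6 -1.31
  turn -0.002 shift after turn cm [-2.75 -0.08 -0.1 ]
```

```bash
python3 -m inch '[[[-0.6,0,-0.02,0,0],[-0.8,0,-0.02,0,0],[-0.8,0,-0.02,0,0],[-0.6,0,0,0,0],[-0.3,0,0,0,0],[0,0,0,0,0],[0,0,0,0,0],[0,0,0,0,0]]]'; python3 - <<'E'
from h import *
plan([.5162,.1403,.235],79.2)
im=camera("scene")[:,:,::-1];cv2.imwrite("pics/s8.png",cv2.resize(im[90:330,190:510],None,fx=2.5,fy=2.5,interpolation=3))
E
```

```text
time: 18.87
position: [0.5162, 0.141, 0.2341]
tool_rot: [0.062, 0.712, -0.072, 0.696]
ft_force: [-0.2, -0.3, -1.3]
grip_width: 0.0424
t 18.87 grasp pt [0.5164 0.1411 0.2421] yaw 79.07 xdir [-0.025 -0.012 -1.   ] F [-0.2 -0.3 -1.3] w 0.0424 q6 -1.31
  turn -0.002 shift after turn cm [ 0.72 -0.07  0.01]
```

View pics/s8.png

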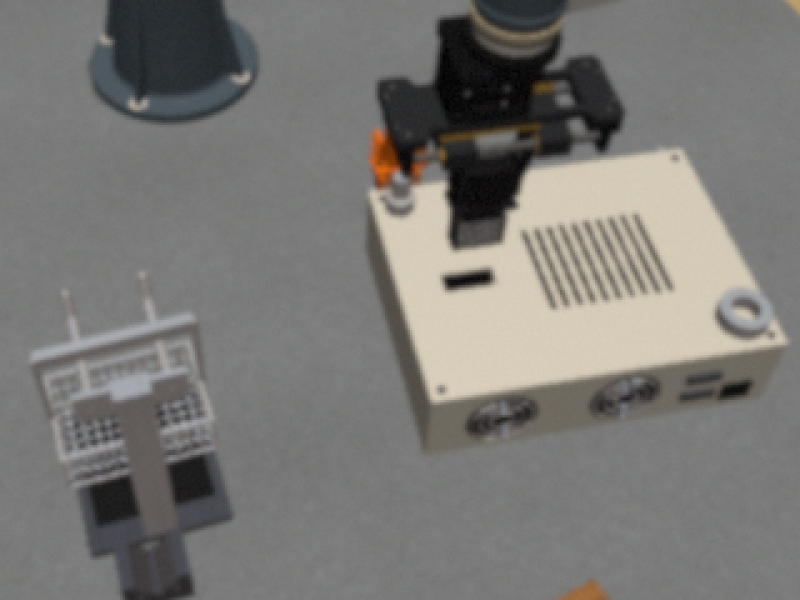

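s8 shows the cassette upright in the jaws with its frame end at (478,245), the slot empty at (468,280), and the basket hanging on the hook. The gauges are where they were. I'm handing in.

```bash
python3 -c "
from rig import robot
print(robot.hand_in())"
```

```text
the job is handed in; nothing more can be done
None
```

I hung the basket on the drip stand's double hook and let go. I then pinched the cassette's catches, drew it straight up, and handed in at about 19 s with it held upright in the gripper.

**Basket:** I lowered it in small steps until the wrist force showed the bar resting on the prongs. One of these steps pressed down with about 19 N while I checked for contact, and I eased off before opening. The last picture shows the bar across both prongs.

**Cassette:** The grip width is 42.4 mm at a 45 N setting, a little under the 44 mm expected with both catches fully in. The cassette rose 110 mm, which puts its lower end about 57 mm above the unit's top. The last picture shows the slot empty.

**Gauges and V-block:** The ring gauge and plug gauge look unmoved in the last picture. I did not check the V-block separately. The arm never worked low near it, and it looks unmoved in the later pictures taken by the stand.

**Tilt:** The tool leaned about 1.6° at the end. It had the same lean when it took hold of the cassette, so the cassette itself should be close to upright.

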